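# Rub down a glued board seam, then pump the bench clamp shut on it and hold

## Task

A small wooden board has just been glued and lies in the blue bench clamp: take the red-handled rubbing block, press its cork sole lightly on the board and draw it along the pale glue line from the end farther from you to the nearer end, pressing all the way, then stand the block upright on the worktop, clear of the clamp. Then close the clamp by pumping its orange trigger against the black grip, never pushing the jaw itself, until the sprung pad holds the board against the fence and has been pushed back on its rods by about 1 cm (5 to 15 mm; 2 cm would crush the glue joint). Finish while still holding the trigger squeezed; leave the other things on the worktop where they are.

Things in the scene. Friction and masses are not known exactly. Their poses are not given: they have to be found in the camera images.
- clamp: Bench clamp fixed to the worktop: pale wooden bed 150 x 400 x 18 mm (x, y, z), blue steel parts. Origin on the worktop; z up, y = clamping direction, from grip post and trigger to fence. Bed: x -75 to 75, y -217 to 183 mm. Blue cheeks at the trigger pivot: x -23 to 23, y -180 to -104 mm, up to z 115 mm; all else but grip post and trigger is below z 62 mm.
- fence: Blue fixed fence with a cork face on the bed of the clamp, 130 mm long (x), 42 mm high, 25 mm thick. Its origin is at the foot of its cork face, which lies at y = +150 mm of the clamp and looks to -y.
- grip_post (a point): Point on the centre line of the fixed black grip post, 152 mm above the worktop: upright round post, 14 mm diameter, free from z 118 mm to its top at z 185 mm. It does not give way. A hand that squeezes without shifting sideways must be centred on the fully squeezed pair, 12 mm to the clamp's +y side of this point, and open at least 66 mm.
- trigger_grip (a point): Point on the centre line of the orange trigger, about 152 mm above the worktop: round bar, 14 mm diameter, nearly upright, free above z 120 mm, top at z 183 mm. At rest it stands 36 mm (centres) to the clamp's +y side of the grip post, 50 mm over both outsides; fully squeezed 24 mm, 38 mm over both. Only the trigger moves, to -y.
- trigger (a joint): Trigger angle (rad): 0 at rest, grows as squeezed, stop at 0.21 (12 mm at the grip). A spring (2 to 3 N at the grip) returns it. A ratchet moves the jaw 8 mm in each full squeeze (the first 4 to 8), in teeth of 4 mm; this takes about 13 N at the grip, up to 22 N with the pad loaded. Let it back below 0.02 before the next squeeze.
- jaw (a joint): Travel of the blue jaw with its toothed bar towards the fence (m): starts between 0 and 0.016, at most 0.07. A friction brake of 11 N keeps it where it is when the trigger is let go. With the board against the fence the pad touches the board at about jaw = 0.037.
- pad_face (a point): Middle of the cork face of the pad in front of the jaw, 60 mm wide (x) and 28 mm high, looking to +y of the clamp, 37 mm above the worktop; uncompressed it stands at y = 3 mm + jaw travel in the clamp's frame.
- pad (a joint): How far the sprung pad has been pushed back on its two rods towards the jaw (m): 0 = free, springs with 0.5 N per mm, rods end at 0.024. When free its back stands 25 mm in front of the jaw.
- board: Glued board 120 x 110 x 22 mm (x, y, z), a lighter and a darker half; the pale glue line runs along its x axis through the middle. Origin at the centre of its underside, on the bed 18 mm above the worktop. Axes parallel to the clamp's: the -x end is nearer the robot. Lies loose 0 to 4 mm short of the fence, between low lips (8 mm) at both x ends.
- rubbing_block: Rubbing block: wooden body 56 x 40 mm, on it a red handle 46 x 26 mm (x by y), 34 to 82 mm above the origin; grasp across the 26 mm (along y) at 55 to 70 mm. Origin: centre of the uncompressed sole's underside; z up. About 0.14 kg; standing free it sinks 2 mm on its sprung sole. Starts on the worktop right of the clamp.
- sole (a joint): How far the sprung cork sole (54 x 38 mm) of the rubbing block is pushed in (m): about 0.002 when it stands free, 0 when lifted, at most 0.010. The sole presses with 0.6 N per mm; light pressing is 5 to 9 mm.
- honey: Bystander: honey jar, 71 mm wide, 110 mm tall, origin under its centre; behind the clamp on the left. Leave it.
- spice_jar: Bystander: spice jar with green cap, 46 mm wide, 106 mm tall, origin under its centre; at the back on the right. Leave it.
- garlic: Bystander: garlic bulb, 50 mm, origin under its centre; front left. Leave it.
- timer: Bystander: round kitchen timer, 61 mm wide, 48 mm tall, origin under its centre; at the back behind the clamp. Leave it.
- cup_espresso: Bystander: white espresso cup, 64 x 87 x 50 mm, origin under its centre; front right. Leave it.

How it is judged (in metres and radians):
On the way, in this order (a step that is already met when the one before it is completed fails the run):
1. the rubbing block's sole is pressed on the glue line at the far end of the board (contact force between rubbing_block and board between 2.5 and 12 N and y of rubbing_block in the frame of board between -0.012 and 0.012 m and x of rubbing_block in the frame of board above 0.025 m), for 0.1 s.
2. still pressed, it passes the middle of the glue line (contact force between rubbing_block and board between 2.5 and 12 N and y of rubbing_block in the frame of board between -0.012 and 0.012 m and x of rubbing_block in the frame of board between -0.012 and 0.012 m), for 0.1 s.
3. still pressed, it reaches the near end of the board (contact force between rubbing_block and board between 2.5 and 12 N and y of rubbing_block in the frame of board between -0.012 and 0.012 m and x of rubbing_block in the frame of board below -0.025 m), for 0.1 s.
4. the rubbing block stands upright on the worktop, let go (height (world z) of rubbing_block between -0.012 and 0.012 m and angle between rubbing_block's own z axis and vertical below 0.15 rad and linear speed of rubbing_block below 0.02 m/s and contact force between rubbing_block and the arm below 0.1 N and contact force between rubbing_block and the fingers below 0.1 N and contact force between rubbing_block and board below 0.05 N), for 0.2 s.
5. the trigger has been pumped until the pad touches the board (value of joint pad above 0.001 m and contact force between the fingers and trigger above 0.5 N), for 0.1 s.
At the end, for the whole second after the job is handed in: Fingers hold the trigger squeezed past 0.08 rad (over 1.5 N); pad pushed back 4 to 18 mm, pressing the board (over 1.5 N) on the fence (over 1 N); all at rest; arm not on the board; rubbing block upright (0.15 rad) on the worktop, untouched, off the board (all of step 4 and value of joint pad between 0.004 and 0.018 m and contact force between pad and board above 1.5 N and contact force between board and fence above 1 N and value of joint trigger above 0.08 rad and contact force between the fingers and trigger above 1.5 N and linear speed of board below 0.01 m/s and velocity of joint jaw between -0.005 and 0.005 m/s and contact force between the arm and board below 0.1 N); the arm keeps its last pose, push and grip.
It fails at once if the pad is pushed back 20 mm or more: the glue joint is crushed (value of joint pad above 0.02 m).
It fails at once if the rubbing block is pressed hard on the board (over 20 N) (contact force between rubbing_block and board above 20 N).
It fails at once if the jaw or its pad is pushed by the robot instead of by the trigger (contact force between any of the arm, the fingers and jaw above 3 N).
It fails at once if a bystander is moved more than 4 cm (distance of any of honey, spice_jar, garlic, timer, cup_espresso from where it was at the start of the episode above 0.04 m).
It also fails if it takes over 64 s, if anything falls off the work surface, if the arm or the gripper's body presses on something with over 40 N, if the wrist force passes 120 N, or if a joint passes its speed limit or range.

## Robot

A 7-joint arm with a two-finger parallel gripper is mounted at the origin on a cart in front of the work surface, level with it; the furniture and walls round the work are solid. World frame = base frame: x ahead of the robot, y to its left, z up, the work surface at z = 0. Lengths are in m, angles in degrees, forces in N, time in s.
With the tool pointing down it reaches from about 0.425 to 0.875 m from the base axis. Payload 4.7 kg.
Tool frame: the origin (TCP) lies midway between the tips of the shut fingers; the grasp point (between the pads) lies 19 mm behind it; z points along the fingers, y is the line along which they close (so a half turn about z gives the same grasp; the last joint's range is limited). The gripper opens to 87 mm and grips with 3 to 60 N. Pads are 19 mm wide; open, the fingers measure 117 mm over their backs; the gripper's body (75 mm by 190 mm) begins 51 mm behind the grasp point.
Start: joints at [63.948, 18.392, -4.016, 83.108, 1.295, 78.541, -3.26], TCP at [0.294, -0.58, 0.223] pointing down, gripper open.
Joint ranges: [-163.93, 163.93], [-17.29, 119.83], [-79.2, 71.16], [3.27, 140.29], [-89.18, 269.18], [5.43, 117.66], [-154.24, 154.24]. Speed limits (degrees/s): [147.25, 147.25, 180, 180, 180, 180, 180].

## Interface

Orientations are given as [roll, pitch, yaw] about the fixed x, y, z axes, in that order (R = Rz(yaw) Ry(pitch) Rx(roll)).
In Python, from cell import env, viewer, boxes_of, masks_of gives the robot as it stands. The module is installed in compiled form; this text tells all that it offers.
- The arm moves only by the tool apply_moves, never from a script. Its argument "moves" is a list of rows, each a list of 7 numbers: the shift along the tool's x, y, z scaled (see below), then the turn, a rotation vector about the tool's x, y, z scaled (see below), then the opening, from 0 (shut) to 1 (fully open). A call has 1 to 20 rows; each row is the pose to reach, as a shift and turn from the pose commanded when the call began, along the tool's axes at that moment; what a row does not reach only later rows make up. The controller multiplies each number of a shift by 0.2 m and each number of a turn by 1.5 rad. A row lasts 1/10 s, in which the tool goes at most 50 mm and 8.59 degrees, less where a joint would pass 70% of its speed; a pose out of reach is approached as far as the arm can. A call with a number of a shift or a turn outside -1 to 1 is refused whole. A call with a gripper value outside its range is refused whole. The fingers move at their own pace and stop on an object; "grip_force" is the grip in N (left out, the last holds). Time passes only in rows, so rows that repeat a pose let the fingers close. It gives the time, the measured TCP pose, the force, the opening and the grip force at its end, in the units of the state.
- env.get_obs(): the state, without advancing time (a new reading comes with each control period).
- viewer.read_camera(name): name is "scene" or "top" or "wrist"; returns the picture (384x512x3 uint8, red, green, blue); there is no depth.
- viewer.get_calibration(name): a dict with "fov_y" (degrees; the focal length in pixels is half the picture's height over the tangent of half this angle, whatever the lens; pixels are square), "cx", "cy" (the principal point, pixels), "position" and "orientation" of the camera in the world. Camera axes: x right, y up, looking along -z (the intrinsics and any distortion apply to the point x, -y, -z); pixel columns grow to the right and rows downward; lengths in m; the calibration is good to about 2 mm. The wrist camera is an equidistant fisheye: a pixel r from the principal point sees the ray r / f radians off the axis. A picture is of the moment at which its call begins: read the wrist's pose just before it. get_calibration takes no time and is no camera call; for the wrist camera it gives the pose at the moment of the call.
- env.sign_off(): hands the job in; it is judged then, once.
Trained networks look in the newest picture that a camera, given by its name, has taken for a name from the list of things; names that differ only in an ending like _2 or _b are one class to them, and where a whole thing is asked for, a point or a joint stands for the part that bears it (a point fixed in the world has none). Each returns a list of dicts, best first, with "conf" (0 to 1); they miss things now and then, are a little off and sometimes report something else, mostly with a low value. They report only what shows in the picture. A call takes as long as a camera call.
- boxes_of(camera, target): "location" ([column, row] in pixels, amid what is visible of it).
- masks_of(camera, target): "pixels" (384x512 bool, what is visible of it) and "location" ([column, row] in pixels, amid what is visible of it).
The state is a dict: "time_s": time; "qpos": joint angles; "joint_velocities": joint speeds; "effort": joint torques, N m; "tool_pos": TCP position; "tool_rot": TCP orientation; "force": force on the tool from outside, world axes, zero at the start; "wrist_torque": the same for the moment, N m; "grip_width": finger opening in m; "grasp_force": force on a finger pad.
Only numpy, scipy, OpenCV 4.12 (cv2) and the standard library are available. Lean on these libraries where they do the work, as an engineer would, in place of code of your own. Each camera call takes 0.05 s, during which the arm holds its last target. There are 200 camera calls.

## Working session

There is one attempt and no reset: what is moved stays moved. The work goes in short steps, Python scripts to look and compute and a tool call to move; the robot and the scene stay as the last step left them, time stands still between calls to the robot, and variables do not carry over. Pictures are saved under pics/ and viewed, at most 10 in all, crops included, and the job is handed in when it is done.

Besides the shell and the picture viewer there is one more tool, called after "Request:" as name(argument=value, ...) on one line, values as JSON. apply_moves: Moves the arm, as the interface text tells. Shifts and turns lie within -1 to 1; 1 stands for 0.2 m of shift or 1.5 rad of turn. Its arguments: {"type":"object","properties":{"moves":{"type":"array","items":{"type":"array","items":{"type":"number","minimum":-1,"maximum":1}}},"grip_force":{"type":"number"}},"required":["moves"]}

```bash
mkdir -p pics
cat > h.py <<'E'
import numpy as np, cv2
from scipy.spatial.transform import Rotation as R
from cell import env, viewer, boxes_of, masks_of
def cam(n):
    c=viewer.get_calibration(n); return c
def rot(o):
    o=np.array(o,float)
    return o if o.shape==(3,3) else (R.from_quat(o).as_matrix() if o.size==4 else R.from_euler('xyz',o,degrees=True).as_matrix())
def ray(n,uv,c=None):
    c=c or cam(n); f=192/np.tan(np.radians(c['fov_y'])/2)
    x=(uv[0]-c['cx'])/f; y=(uv[1]-c['cy'])/f
    if n=='wrist':
        r=np.hypot(x,y); d=np.array([x/r*np.sin(r),-y/r*np.sin(r),-np.cos(r)]) if r>1e-9 else np.array([0,0,-1.])
    else: d=np.array([x,-y,-1.])
    return np.array(c['position']), rot(c['orientation'])@d
def atz(n,uv,z,c=None):
    p,d=ray(n,uv,c); return p+d*(z-p[2])/d[2]
def proj(n,P,c=None):
    c=c or cam(n); f=192/np.tan(np.radians(c['fov_y'])/2)
    q=rot(c['orientation']).T@(np.array(P)-np.array(c['position'])); x,y,z=q[0],-q[1],-q[2]
    if n=='wrist':
        r=np.hypot(x,y); t=np.arctan2(r,z); return np.array([c['cx']+f*t*x/r,c['cy']+f*t*y/r])
    return np.array([c['cx']+f*x/z,c['cy']+f*y/z])
E
python3 - <<'E'
from h import *
print(env.get_obs())
for n in('scene','top','wrist'):
    print(n,cam(n)); im=viewer.read_camera(n); cv2.imwrite(f'pics/{n}0.png',im[:,:,::-1])
    if n!='wrist':
      for t in ['clamp','fence','grip_post','trigger_grip','board','rubbing_block','pad_face','honey','spice_jar','garlic','timer','cup_espresso']:
        b=boxes_of(n,t); print(t,[(np.round(x['location']),round(x['conf'],2)) for x in b[:2]])
a=[cv2.imread(f'pics/{n}0.png') for n in('scene','top')]
cv2.imwrite('pics/a.png',cv2.resize(np.vstack(a),None,fx=.78,fy=.78))
E
```

```text
{'time_s': 0.0, 'qpos': array([63.94669454, 18.43914239, -4.01730404, 83.17458638,  1.29514068,
       78.54055024, -3.26179503]), 'joint_velocities': array([ 0.01990167, -0.02497614,  0.02239183, -0.03709372,  0.00075695,
       -0.03773529,  0.0046227 ]), 'effort': array([-7.04417325e-04, -4.91290069e+01, -4.05025743e-01, -3.12526560e+01,
       -6.42490690e-02,  4.38588217e-02,  2.11541856e-04]), 'tool_pos': array([ 0.29341175, -0.57939076,  0.22146358]), 'tool_rot': array([-1.79890980e+02,  5.31254903e-03,  2.68629683e+01]), 'force': array([-0.60579368, -0.04391246,  0.19463168]), 'wrist_torque': array([-0.05850327,  0.00201147,  0.02356045]), 'grasp_force': 0.0, 'grip_width': 0.08692264616362054}
scene {'fov_y': 49.30475288781901, 'cx': 253.77086522049788, 'cy': 194.80132958028688, 'position': array([-0.20073697,  0.37397199,  1.0727956 ]), 'orientation': array([  39.15444172,   -0.23153016, -120.66291413])}
clamp [(array([249., 210.]), 0.9), (array([262., 141.]), 0.33)]
fence [(array([224., 214.]), 0.73), (array([176., 224.]), 0.67)]
grip_post [(array([252., 209.]), 0.58)]
trig
[... 726 characters left out ...]
), 0.73)]
trigger_grip [(array([244., 181.]), 0.59)]
board [(array([202., 216.]), 0.78)]
rubbing_block [(array([224., 212.]), 0.33), (array([185., 215.]), 0.15)]
pad_face [(array([260., 195.]), 0.56), (array([159., 273.]), 0.47)]
honey [(array([157., 195.]), 0.57), (array([202., 217.]), 0.23)]
spice_jar [(array([273., 156.]), 0.75)]
garlic [(array([163., 273.]), 0.64)]
timer [(array([242., 182.]), 0.56), (array([227., 211.]), 0.31)]
cup_espresso [(array([364., 241.]), 0.76)]
wrist {'fov_y': 65.70646984690485, 'cx': 257.0494304217893, 'cy': 187.81128303498537, 'position': array([ 0.35549507, -0.54989128,  0.38505338]), 'orientation': array([-1.48341935e+01, -1.77106087e-03, -6.31685192e+01])}
```

View pics/top0.png

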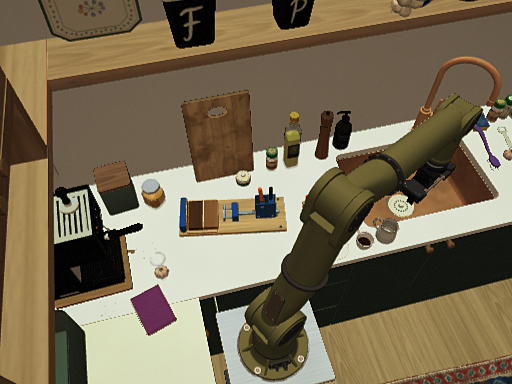

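View pics/scene0.png

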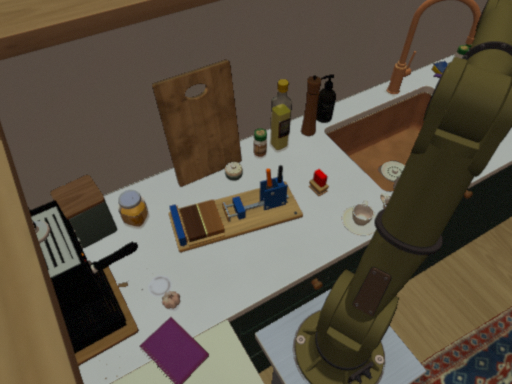

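The scene shows the bed as a long pale rectangle, corners about (168,213), (180,247), (301,213), (290,192). The fence is at (178,223), post and trigger at (281,175)/(268,178), and the red block at (319,180).

Run:
```python
from h import *
for uv in [(170,215),(180,247),(301,213),(290,193)]: print('bed',atz('scene',uv,.018))
viewer.read_camera('scene')
for t,z in [('board',.04),('rubbing_block',.04),('fence',.05),('trigger_grip',.15),('grip_post',.15)]:
    for m in masks_of('scene',t)[:2]:
        ys,xs=np.nonzero(m['pixels']); r=cv2.minAreaRect(np.c_[xs,ys].astype(np.float32))
        print(t,round(m['conf'],2),m['location'],len(xs),atz('scene',m['location'],z).round(3),(xs.min(),xs.max(),ys.min(),ys.max()))
for n,uv,z in [('scene',(319,175),.082),('scene',(281,168),.185),('scene',(268,172),.183),('scene',(178,223),.06),('scene',(363,213),.03),('scene',(260,142),.08),('scene',(233,170),.04)]:
    print(uv,atz(n,uv,z).round(3))
```

```text
bed [0.59863869 0.19945045 0.018     ]
bed [0.47545992 0.22103594 0.018     ]
bed [ 0.3971962  -0.15800267  0.018     ]
bed [ 0.48242768 -0.17350831  0.018     ]
board 0.95 [197.8, 220.4] 1303 [0.52  0.139 0.04 ] (np.int64(180), np.int64(223), np.int64(200), np.int64(241))
board 0.63 [268.7, 174.4] 55 [ 0.57  -0.146  0.04 ] (np.int64(267), np.int64(270), np.int64(170), np.int64(187))
rubbing_block 0.92 [319.1, 180.8] 338 [ 0.463 -0.273  0.04 ] (np.int64(309), np.int64(327), np.int64(170), np.int64(195))
fence 0.94 [176.0, 222.8] 356 [0.539 0.201 0.05 ] (np.int64(170), np.int64(186), np.int64(205), np.int64(244))
trigger_grip 0.5 [268.1, 178.2] 74 [ 0.476 -0.081  0.15 ] (np.int64(266), np.int64(270), np.int64(169), np.int64(187))
grip_post 0.6 [250.1, 212.1] 4168 [0.396 0.028 0.15 ] (np.int64(168), np.int64(302), np.int64(165), np.int64(251))
(319, 175) [ 0.456 -0.261  0.082]
(281, 168) [ 0.465 -0.116  0.185]
(268, 172) [ 0.473 -0.077  0.183]
(178, 223) [0.528 0.198 0.06 ]
(363, 213) [ 0.293 -0.318  0.03 ]
(260, 142) [ 0.682 -0.179  0.08 ]
(233, 170) [ 0.648 -0.053  0.04 ]
```

```bash
python3 -c "
import cv2
a=cv2.imread('pics/scene0.png')[140:260,150:350]; cv2.imwrite('pics/sc.png',cv2.resize(a,None,fx=4,fy=4,interpolation=2))"
```

```text
(no output)
```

View pics/sc.png

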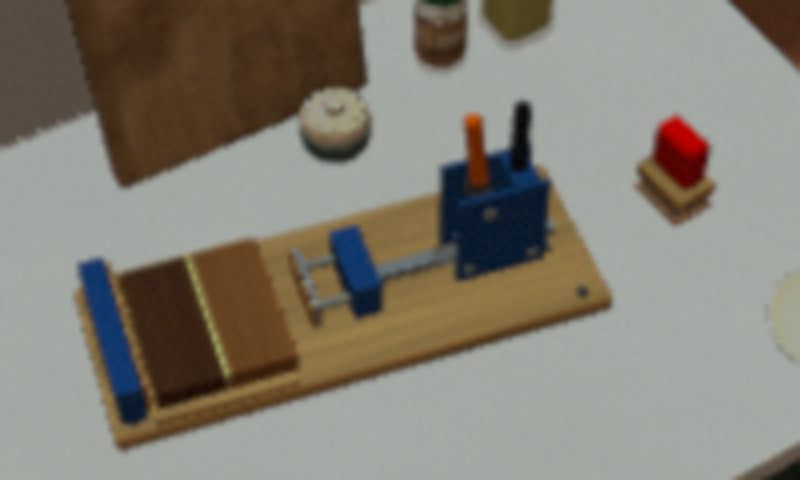

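The crop shows the bed, fence, glue line, cheeks and both bars clearly, and the block with its red handle. I'll fit the clamp and block poses from these corners.

```bash
cat > fit.py <<'E'
from h import *
from scipy.optimize import least_squares
def fit(n,pts,x0,c=None,off=False):
    c=c or cam(n)
    def w(p,P): 
        a=p[2]; P=np.array(P)/1000; return np.array([p[0]+np.cos(a)*P[0]-np.sin(a)*P[1],p[1]+np.sin(a)*P[0]+np.cos(a)*P[1],P[2]])
    f=lambda p: np.concatenate([proj(n,w(p,P),c)-uv for P,uv in pts])
    r=least_squares(f,x0,loss='soft_l1'); print(np.round(r.x,4),'yaw',np.degrees(r.x[2]).round(2)); print(f(r.x).reshape(-1,2).round(1).tolist()); return r.x
E
python3 - <<'E'
from fit import *
s=lambda u,v:np.array([(u+.5)/4-.5+150,(v+.5)/4-.5+140])
pts=[((-75,183,18),s(118,437)),((-75,-217,18),s(608,297)),((75,-217,18),s(545,172)),((65,175,60),s(80,263)),((65,150,60),s(104,260)),
((-23,-104,115),s(456,212)),((-23,-180,115),s(548,182)),((23,-104,115),s(441,168))]
x=fit('scene',pts,[.5,0,.1])
c,sn=np.cos(x[2]),np.sin(x[2])
for nm,uv,z in [('post',s(523,104),.185),('trig',s(473,118),.183),('glue far',s(188,256),.04),('glue near',s(229,382),.04),('board nr',s(297,360),.04),('board fr',s(257,240),.04)]:
    d=atz('scene',uv,z)[:2]-x[:2]; print(nm,(x[:2]+d).round(4),'clamp',[round(c*d[0]+sn*d[1],4),round(-sn*d[0]+c*d[1],4)])
# block: handle top corners, body
pb=[((-23,-13,82),s(694,158)),((-23,13,82),s(655,126)),((23,13,82),s(676,117)),((23,-13,82),s(709,149)),((-28,20,34),s(638,172)),((-28,-20,34),s(677,204)),((28,-20,34),s(714,183))]
for y0 in (0,.5,-.5): fit('scene',pb,[.46,-.27,y0])
E
```

```text
[ 0.5044  0.0379 -0.1989] yaw -11.4
[[-1.4, 1.9], [1.6, 0.9], [-0.6, -2.0], [-1.4, 0.1], [0.7, -1.2], [0.7, -0.6], [1.4, 0.5], [-0.8, -0.6]]
post [ 0.474 -0.12 ] clamp [np.float64(0.0014), np.float64(-0.1609)]
trig [ 0.4822 -0.0825] clamp [np.float64(0.002), np.float64(-0.1224)]
glue far [0.5806 0.1137] clamp [np.float64(0.0596), np.float64(0.0893)]
glue near [0.4587 0.139 ] clamp [np.float64(-0.0648), np.float64(0.09)]
board nr [0.4506 0.0866] clamp [np.float64(-0.0624), np.float64(0.037)]
board fr [0.5674 0.0599] clamp [np.float64(0.0574), np.float64(0.034)]
[ 0.4588 -0.2697 -1.2993] yaw -74.45
[[-3.7, 0.3], [-0.4, 4.0], [3.2, -1.4], [1.4, -5.2], [-0.5, 2.0], [-0.6, 0.6], [0.7, -3.6]]
[ 0.4588 -0.2697 -1.2994] yaw -74.45
[[-3.7, 0.3], [-0.4, 4.0], [3.2, -1.4], [1.4, -5.2], [-0.5, 2.0], [-0.6, 0.6], [0.7, -3.6]]
[ 0.4588 -0.2697 -1.2994] yaw -74.45
[[-3.7, 0.3], [-0.4, 4.0], [3.2, -1.4], [1.4, -5.2], [-0.5, 2.0], [-0.6, 0.6], [0.7, -3.6]]
```

Request:
apply_moves(moves=[[0.15,-0.15,-0.02,0,0,0,1],[0.4,-0.4,-0.05,0,0,0,1],[0.65,-0.65,-0.1,0,0,0,1],[0.85,-0.85,-0.13,0,0,0,1],[1,-1,-0.13,0,0,0,1],[1,-1,-0.13,0,0,0,1],[1,-1,-0.13,0,0,0,1]])

```text
time_s: 2.35
tool_pos: [0.3851, -0.3049, 0.2498]
tool_rot: [180.0, -0.1, 27.4]
force: [0.2, -0.4, 0.8]
grip_width: 0.087
grasp_force: 0.0
```

Run:
```python
from h import *
o=env.get_obs(); print(o['time_s'],o['tool_pos'],o['tool_rot'])
c=cam('wrist'); im=viewer.read_camera('wrist'); cv2.imwrite('pics/w1.png',im[:,:,::-1]); np.save('c1.npy',c,allow_pickle=True)
for m in masks_of('wrist','rubbing_block')[:2]:
    ys,xs=np.nonzero(m['pixels']); print(m['conf'],m['location'],cv2.minAreaRect(np.c_[xs,ys].astype(np.float32)))
hsv=cv2.cvtColor(im,cv2.COLOR_RGB2HSV); red=((hsv[...,0]<6)|(hsv[...,0]>174))&(hsv[...,1]>150)&(hsv[...,2]>120)
ys,xs=np.nonzero(red); print(len(xs),np.median(xs),np.median(ys))
cx,cy=map(int,(np.median(xs),np.median(ys))); x0,y0=max(cx-75,0),max(cy-56,0); print(x0,y0)
cv2.imwrite('pics/w1c.png',cv2.resize(im[y0:y0+112,x0:x0+150,::-1],None,fx=5,fy=5,interpolation=2))
```

```text
2.35 [ 0.38505024 -0.3048671   0.249774  ] [ 1.79954236e+02 -1.26008156e-01  2.74478475e+01]
0.7 [262.3, 99.6] ((263.2499694824219, 100.75), (31.776161193847656, 43.199825286865234), 23.198591232299805)
796 264.0 99.0
189 43
```

View pics/w1c.png

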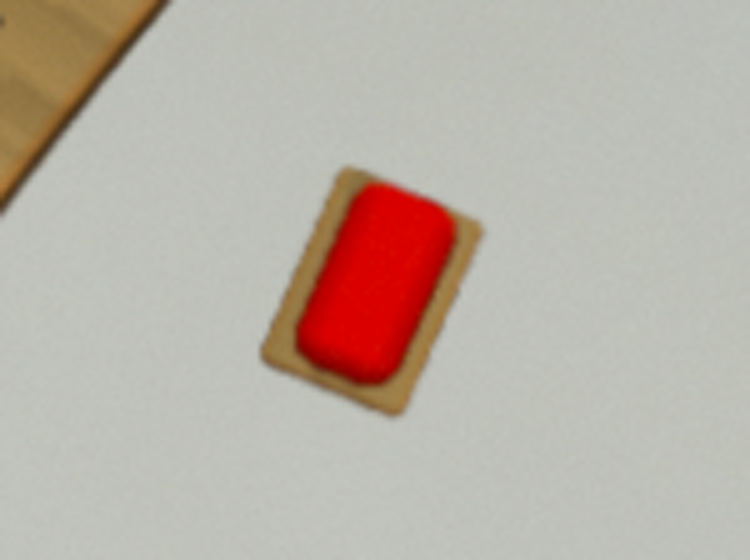

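The wrist crop shows the block from above. Its body corners in the crop are (345,167), (483,230), (400,415), (263,357), with the long side running roughly along the picture's vertical.

Run:
```python
from fit import *
c=np.load('c1.npy',allow_pickle=True).item()
s=lambda u,v:np.array([(u+.5)/5-.5+189,(v+.5)/5-.5+43])
P=[atz('wrist',s(*p),.032,c) for p in [(345,167),(483,230),(400,415),(263,357)]]
P=np.array(P); print(P.round(4),P.mean(0).round(4)); d=(P[0]-P[3]+P[1]-P[2])/2; print('L',np.linalg.norm(d),np.linalg.norm((P[0]-P[1]+P[3]-P[2])/2),'yaw',np.degrees(np.arctan2(d[1],d[0])))
print('handle',atz('wrist',s(377,283),.08,c))
print('tcp proj',proj('wrist',[.385,-.305,.25],c))
```

```text
[[ 0.4872 -0.2542  0.032 ]
 [ 0.4891 -0.2924  0.032 ]
 [ 0.4371 -0.2959  0.032 ]
 [ 0.4343 -0.2582  0.032 ]] [ 0.4619 -0.2752  0.032 ]
L 0.052550982539969635 0.03808177484057024 yaw 4.071482091896972
handle [ 0.46207417 -0.27497829  0.08      ]
tcp proj [255.28025534 230.10823325]
```

Request:
apply_moves(moves=[[0.1,0.01,0.1,0,0,0.07,1],[0.25,0.03,0.3,0,0,0.16,1],[0.41,0.044,0.45,0,0,0.24,1],[0.41,0.044,0.5,0,0,0.271,1],[0.41,0.044,0.5,0,0,0.271,1],[0.41,0.044,0.5,0,0,0.271,1]])

```text
time_s: 3.05
tool_pos: [0.4581, -0.2838, 0.1486]
tool_rot: [180.0, 0.0, 3.5]
force: [-0.0, 0.0, -0.1]
grip_width: 0.0872
grasp_force: 0.0
```

Run:
```python
from h import *
viewer.read_camera('top')
o=env.get_obs(); print(o['time_s'],o['tool_pos'],o['tool_rot'])
c=cam('wrist'); im=viewer.read_camera('wrist'); cv2.imwrite('pics/w2.png',im[:,:,::-1])
hsv=cv2.cvtColor(im,cv2.COLOR_RGB2HSV); red=((hsv[...,0]<6)|(hsv[...,0]>174))&(hsv[...,1]>150)&(hsv[...,2]>120)
ys,xs=np.nonzero(red); print(len(xs),xs.mean(),ys.mean(),atz('wrist',(xs.mean(),ys.mean()),.075,c), cv2.minAreaRect(np.c_[xs,ys].astype(np.float32)))
```

```text
3.1 [ 0.45839944 -0.28393066  0.1493278 ] [ 1.79925324e+02 -3.32793800e-02  3.46529984e+00]
1620 244.65802469135804 186.8753086419753 [ 0.46527031 -0.2748215   0.075     ] ((244.5, 186.5), (57.0, 29.0), 90.0)
```

Request:
apply_moves(moves=[[0.024,-0.043,0.1,0,0,0,1],[0.024,-0.043,0.3,0,0,0,1],[0.024,-0.043,0.45,0,0,0,1],[0.024,-0.043,0.525,0,0,0,1],[0.024,-0.043,0.525,0,0,0,1],[0.024,-0.043,0.525,0,0,0,0],[0.024,-0.043,0.525,0,0,0,0],[0.024,-0.043,0.525,0,0,0,0],[0.024,-0.043,0.525,0,0,0,0],[0.024,-0.043,0.525,0,0,0,0],[0.024,-0.043,0.525,0,0,0,0]], grip_force=25)

```text
time_s: 4.25
tool_pos: [0.4632, -0.2731, 0.0438]
tool_rot: [180.0, -0.0, 3.6]
force: [-0.3, -0.4, -0.6]
grip_width: 0.0467
grasp_force: 0.0
```

Request:
apply_moves(moves=[[0,0,0,0,0,0,0],[0,0,0,0,0,0,0],[0,0,0,0,0,0,0],[0,0,0,0,0,0,0],[0,0,0,0,0,0,0],[0,0,0,0,0,0,0]])

```text
time_s: 4.85
tool_pos: [0.4631, -0.273, 0.0435]
tool_rot: [180.0, 0.0, 3.6]
force: [0.3, 0.2, -0.9]
grip_width: 0.0258
grasp_force: 25.0
```

Request:
apply_moves(moves=[[0,0,-0.1,0,0,0,0],[0,0,-0.3,0,0,0,0],[0,0,-0.55,0,0,0,0],[0,0,-0.8,0,0,0,0],[0,-0.1,-1,0,0,0,0],[0,-0.3,-1,0,0,0,0],[0,-0.55,-1,0,0,0,0],[0,-0.8,-1,0,0,0,0],[0,-1,-1,0,0,0,0]])

```text
time_s: 5.75
tool_pos: [0.45, -0.0703, 0.2434]
tool_rot: [-180.0, 0.0, 3.7]
force: [0.7, 0.5, -1.4]
grip_width: 0.0261
grasp_force: 25.0
```

Request:
apply_moves(moves=[[0.04,-0.2,-0.05,0,0,0,0],[0.08,-0.4,-0.1,0,0,0.05,0],[0.12,-0.6,-0.1,0,0,0.1,0],[0.16,-0.8,-0.1,0,0,0.15,0],[0.18,-0.95,-0.1,0,0,0.175,0],[0.18,-1,-0.1,0,0,0.175,0],[0.18,-1,-0.1,0,0,0.175,0],[0.18,-1,-0.1,0,0,0.175,0],[0.18,-1,-0.1,0,0,0.175,0]])

```text
time_s: 6.65
tool_pos: [0.4743, 0.1263, 0.2633]
tool_rot: [179.9, 0.0, -11.6]
force: [0.4, -1.2, -0.1]
grip_width: 0.0257
grasp_force: 25.0
```

Run:
```python
from h import *
viewer.read_camera('top')
o=env.get_obs(); print(o['time_s'],o['tool_pos'],o['tool_rot'],o['force'],o['grip_width'])
c=cam('wrist'); im=viewer.read_camera('wrist'); cv2.imwrite('pics/w3.png',cv2.resize(im[:,:,::-1],None,fx=1.5,fy=1.5,interpolation=2)); np.save('c3.npy',c,allow_pickle=True)
```

```text
6.7 [0.4743229  0.12651945 0.26338708] [ 1.79952738e+02  1.35297332e-03 -1.16339705e+01] [ 0.14094885  0.46632944 -1.00563167] 0.02590270276171119
```

View pics/w3.png

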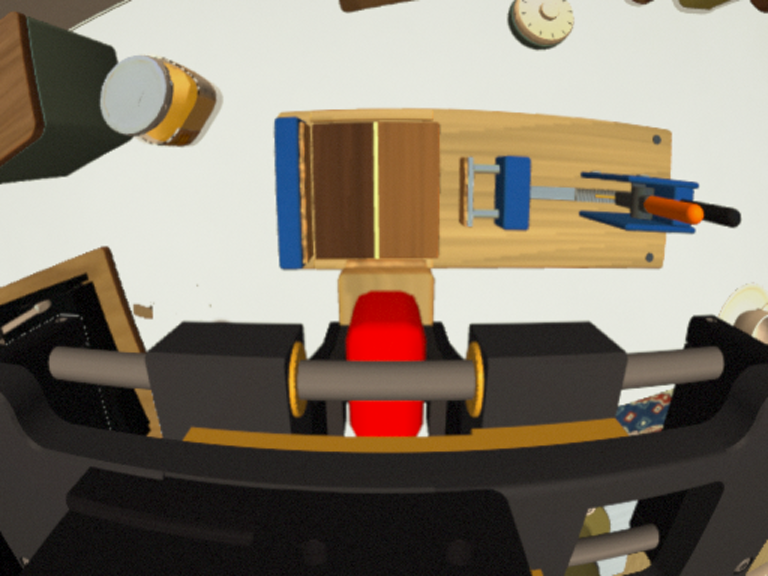

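The wrist view shows the whole clamp. The glue line runs (375,122) to (378,259), the fence face from (299,118) to (301,268), the board's right edge is at 440, and the trigger and post tops are at (697,213)/(737,217). The held block's body front edge runs from (342,268) to (433,266).

Run:
```python
from fit import *
c=np.load('c3.npy',allow_pickle=True).item()
s=lambda u,v:np.array([(u+.5)/1.5-.5,(v+.5)/1.5-.5])
pts=[((75,-217,18),s(672,130)),((-75,-217,18),s(663,268)),((65,150,60),s(299,118)),((65,175,60),s(276,118)),((-65,150,60),s(301,268)),((-65,175,60),s(281,269))]
x=fit('wrist',pts,[.5,.04,-.2],c)
cc,sn=np.cos(x[2]),np.sin(x[2])
T=np.array([.4743,.1265])
for nm,uv,z in [('tcp',None,0),('glue far',s(375.5,122),.04),('glue near',s(378,259),.04),('b rf',s(440,122),.04),('b rn',s(439,259),.04),('trigtop',s(697,213),.183),('posttop',s(737,217),.185),('blk L',s(342,268),.2517),('blk R',s(433,266),.2517),('pad',s(472,158),.051),('pad',s(472,225),.051)]:
    d=(atz('wrist',uv,z,c)[:2] if uv is not None else T)-x[:2]; print(nm,(x[:2]+d).round(4),'clamp',[round(cc*d[0]+sn*d[1],4),round(-sn*d[0]+cc*d[1],4)])
```

```text
[ 0.506   0.0346 -0.1958] yaw -11.22
[[-0.0, -0.5], [-0.1, 0.5], [1.8, -1.8], [-2.5, -0.5], [3.6, 1.3], [-1.9, 0.8]]
tcp [0.4743 0.1265] clamp [np.float64(-0.049), np.float64(0.084)]
glue far [0.5818 0.1115] clamp [np.float64(0.0594), np.float64(0.0902)]
glue near [0.4641 0.1339] clamp [np.float64(-0.0604), np.float64(0.0893)]
b rf [0.5713 0.0574] clamp [np.float64(0.0596), np.float64(0.0351)]
b rn [0.4532 0.0809] clamp [np.float64(-0.0608), np.float64(0.0351)]
trigtop [ 0.4837 -0.0842] clamp [np.float64(0.0013), np.float64(-0.1209)]
posttop [ 0.4762 -0.1214] clamp [np.float64(0.0011), np.float64(-0.1589)]
blk L [0.5063 0.1363] clamp [np.float64(-0.0194), np.float64(0.0998)]
blk R [0.4997 0.1003] clamp [np.float64(-0.0189), np.float64(0.0632)]
pad [0.5358 0.0381] clamp [np.float64(0.0286), np.float64(0.0093)]
pad [0.4794 0.0484] clamp [np.float64(-0.0287), np.float64(0.0083)]
```

Request:
apply_moves(moves=[[0.1,-0.037,0.05,0,0,0,0],[0.3,-0.037,0.2,0,0,0,0],[0.42,-0.037,0.4,0,0,0,0],[0.42,-0.037,0.6,0,0,0,0],[0.42,-0.037,0.78,0,0,0,0],[0.42,-0.037,0.85,0,0,0,0],[0.42,-0.037,0.867,0,0,0,0],[0.42,-0.037,0.867,0,0,0,0],[0.42,-0.037,0.867,0,0,0,0]])

```text
time_s: 7.65
tool_pos: [0.5595, 0.1192, 0.0924]
tool_rot: [-180.0, -0.2, -11.5]
force: [0.0, 0.2, -1.1]
grip_width: 0.0259
grasp_force: 25.0
```

Run:
```python
from fit import *
F=[]
for i in range(5): im=viewer.read_camera('wrist' if i<4 else 'wrist'); o=env.get_obs(); F.append(o['force'])
print(o['time_s'],o['tool_pos'],o['tool_rot'],np.mean(F,0),o['grip_width'])
c=cam('wrist'); cv2.imwrite('pics/w4.png',cv2.resize(im[60:240,140:380,::-1],None,fx=3,fy=3,interpolation=2)); np.save('c4.npy',c,allow_pickle=True)
```

```text
7.9 [0.55856673 0.1190282  0.09119913] [-1.79990792e+02 -1.07230971e-01 -1.14770573e+01] [ 0.17456125  0.23572969 -1.68896994] 0.025970497658672605
```

View pics/w4.png

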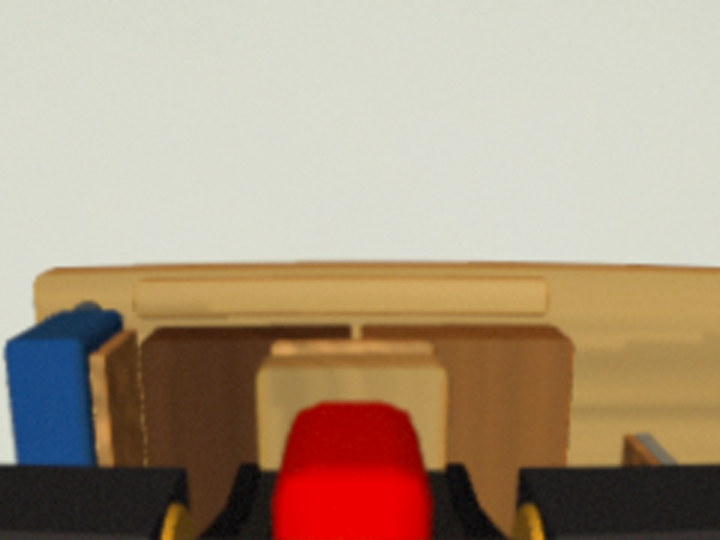

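The block is centred on the glue line (line at 355, sole centre 354), a few millimetres above the board's far end. Now pressing down.

Request:
apply_moves(moves=[[0,0,0.02,0,0,0,0],[0,0,0.04,0,0,0,0],[0,0,0.045,0,0,0,0],[0,0,0.045,0,0,0,0],[0,0,0.045,0,0,0,0]])

```text
time_s: 8.4
tool_pos: [0.5582, 0.1189, 0.0814]
tool_rot: [180.0, -0.0, -11.5]
force: [0.6, -0.7, 1.9]
grip_width: 0.026
grasp_force: 25.0
```

```bash
cat > f.py <<'E'
from h import *
F=[]
for i in range(4): viewer.read_camera('wrist'); o=env.get_obs(); F.append(o['force'])
print(o['time_s'],o['tool_pos'],o['tool_rot'],np.mean(F,0),o['grip_width'],o['grasp_force'])
E
python3 f.py
```

```text
8.6 [0.55821471 0.11897835 0.08135493] [-1.79995459e+02 -3.57938580e-02 -1.14734094e+01] [ 0.54331513 -0.03430808  1.42716064] 0.025573009446422847 24.967295634560287
```

Request:
apply_moves(moves=[[0,0,0.014,0,0,0,0],[0,0,0.014,0,0,0,0],[0,0,0.014,0,0,0,0],[-0.03,0,0.014,0,0,0,0],[-0.06,0,0.014,0,0,0,0],[-0.09,0,0.014,0,0,0,0],[-0.12,0,0.014,0,0,0,0],[-0.15,0,0.014,0,0,0,0],[-0.17,0,0.014,0,0,0,0],[-0.19,0,0.014,0,0,0,0],[-0.22,0,0.014,0,0,0,0],[-0.25,0,0.014,0,0,0,0],[-0.28,0,0.014,0,0,0,0],[-0.31,0,0.014,0,0,0,0],[-0.34,0,0.014,0,0,0,0],[-0.37,0,0.014,0,0,0,0],[-0.37,0,0.014,0,0,0,0],[-0.37,0,0.014,0,0,0,0]])

```text
time_s: 10.4
tool_pos: [0.484, 0.134, 0.0779]
tool_rot: [180.0, 0.1, -11.4]
force: [-2.9, 0.5, 3.0]
grip_width: 0.026
grasp_force: 25.0
```

```bash
python3 f.py
python3 - <<'E'
from h import *
cv2.imwrite('pics/w5.png',cv2.resize(viewer.read_camera('wrist')[60:240,140:380,::-1],None,fx=2,fy=2,interpolation=2))
E
```

```text
10.6 [0.4845475  0.13377714 0.07788522] [ 1.79971593e+02  1.13522492e-01 -1.14601139e+01] [-1.50438926  0.67750339  3.39908043] 0.026093555571464963 24.96833172161132
```

View pics/w5.png

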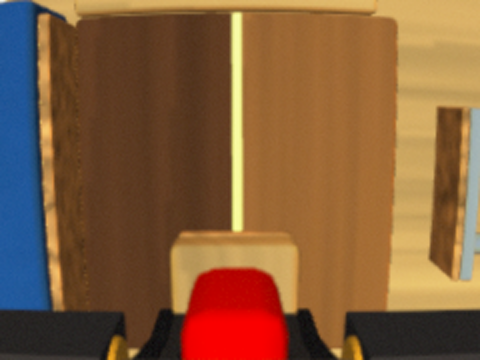

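Stroke done: block near the end, centred on the line (236), about 4.8 N. Now I'll carry it to its old free spot.

Request:
apply_moves(moves=[[0,0,-0.1,0,0,0,0],[0,0,-0.3,0,0,0,0],[0,0,-0.55,0,0,0,0],[0,0.1,-0.8,0,0,0,0],[0,0.3,-0.93,0,0,0,0],[0,0.55,-0.935,0,0,0,0],[0,0.8,-0.935,0,0,0,0],[0,1,-0.935,0,0,0,0]])

```text
time_s: 11.45
tool_pos: [0.4445, -0.0658, 0.265]
tool_rot: [179.9, -0.0, -11.6]
force: [1.6, 0.2, -1.4]
grip_width: 0.0261
grasp_force: 25.0
```

Request:
apply_moves(moves=[[0.05,0.25,0,0,0,0,0],[0.13,0.5,0,0,0,0,0],[0.2,0.75,0,0,0,0,0],[0.295,0.95,0,0,0,0,0],[0.295,1,0,0,0,0,0],[0.295,1,0.2,0,0,0,0],[0.295,1,0.45,0,0,0,0],[0.295,1,0.7,0,0,0,0],[0.295,1,0.9,0,0,0,0],[0.295,1,1,0,0,0,0],[0.295,1,1,0,0,0,0]])

```text
time_s: 12.55
tool_pos: [0.4604, -0.2682, 0.061]
tool_rot: [-179.8, 0.5, -11.5]
force: [-0.8, 0.6, -1.2]
grip_width: 0.0258
grasp_force: 25.0
```

```bash
python3 f.py
```

```text
12.75 [ 0.46492184 -0.2707445   0.06703951] [ 1.79931277e+02 -1.62041453e-01 -1.14713649e+01] [ 0.04584212 -0.15161185 -0.81771984] 0.02556936932220367 24.968781181792714
```

Request:
apply_moves(moves=[[0,0,0.05,0,0,0,0],[0,0,0.1,0,0,0,0],[0,0,0.108,0,0,0,0],[0,0,0.108,0,0,0,0],[0,0,0.108,0,0,0,1],[0,0,0.108,0,0,0,1],[0,0,0.108,0,0,0,1],[0,0,0.108,0,0,0,1],[0,0,0.108,0,0,0,1],[0,0,0.108,0,0,0,1],[0,0,0.0,0,0,0,1],[0,0,-0.2,0,0,0,1],[0,0,-0.45,0,0,0,1],[0,0,-0.7,0,0,0,1],[0,0,-0.9,0,0,0,1],[0,0,-1,0,0,0,1],[0,0,-1,0,0,0,1]])

```text
time_s: 14.45
tool_pos: [0.4655, -0.2708, 0.2693]
tool_rot: [179.8, -0.4, -11.5]
force: [1.2, -0.0, -0.6]
grip_width: 0.0873
grasp_force: 0.0
```

Run:
```python
from h import *
viewer.read_camera('wrist')
o=env.get_obs(); print(o['time_s'],o['tool_pos'],o['tool_rot'],o['grip_width'])
c=cam('wrist'); im=viewer.read_camera('wrist'); np.save('c6.npy',c,allow_pickle=True)
cv2.imwrite('pics/w6.png',cv2.resize(im[:,:,::-1],None,fx=1.5,fy=1.5,interpolation=2))
```

```text
14.5 [ 0.46432387 -0.2703473   0.26662755] [ 1.79923921e+02 -1.55443924e-01 -1.14689397e+01] 0.08685021730386029
```

View pics/w6.png

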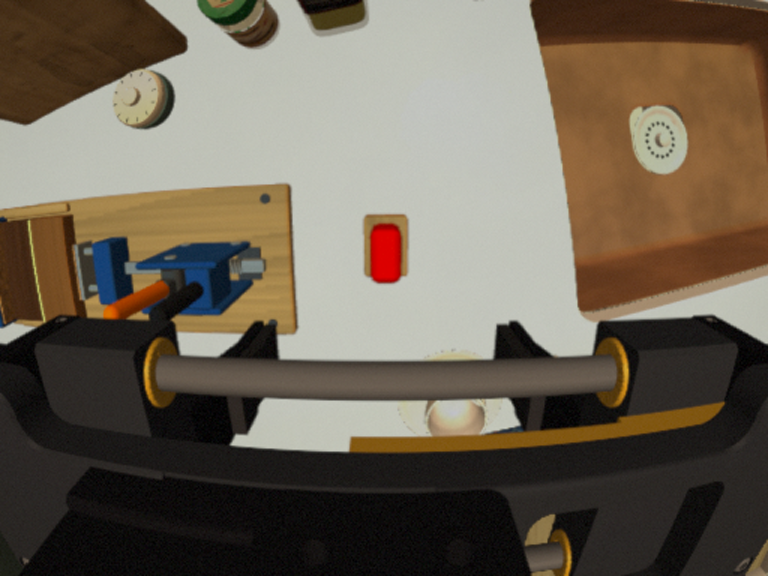

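The block stands upright at (386,245), fingers off it. Trigger and post tops show at about (112,313)/(157,316). Now moving above the pair.

Request:
apply_moves(moves=[[-0.02,-0.1,0,0,0,0,1],[-0.05,-0.3,0,0,0,0,1],[-0.08,-0.5,0,0,0,0,1],[-0.09,-0.7,0,0,0,0,1],[-0.093,-0.8,0.1,0,0,0,1],[-0.093,-0.8,0.15,0,0,0,1],[-0.093,-0.8,0.15,0,0,0,1]])

```text
time_s: 15.25
tool_pos: [0.4752, -0.1086, 0.2325]
tool_rot: [180.0, 0.3, -11.4]
force: [0.1, -0.7, -0.5]
grip_width: 0.0869
grasp_force: 0.0
```

Run:
```python
from h import *
s=lambda u,v:np.array([(u+.5)/1.5-.5,(v+.5)/1.5-.5])
c=np.load('c6.npy',allow_pickle=True).item()
print('old view trig,post',atz('wrist',s(112,313),.18,c),atz('wrist',s(157,316),.182,c))
viewer.read_camera('wrist')
o=env.get_obs(); print(o['time_s'],o['tool_pos'],o['tool_rot'],o['grip_width'])
c=cam('wrist'); im=viewer.read_camera('wrist'); np.save('c7.npy',c,allow_pickle=True)
for p in([.4785,-.1096,.185],[.4762,-.1214,.185],[.4837,-.0842,.183],[.478,-.1095,.152]): print(proj('wrist',p,c)*1.5)
cv2.imwrite('pics/w7.png',cv2.resize(im[:,:,::-1],None,fx=1.5,fy=1.5,interpolation=2))
```

```text
old view trig,post [ 0.48362654 -0.08638734  0.18      ] [ 0.47560642 -0.12378758  0.182     ]
15.3 [ 0.47588168 -0.1097744   0.23368041] [179.99000557   0.20395936 -11.49442594] 0.08681007349710713
[381.09396957 303.24787744]
[405.2960809  303.03686067]
[329.65465889 301.87976927]
[381.66204715 286.33184702]
```

View pics/w7.png

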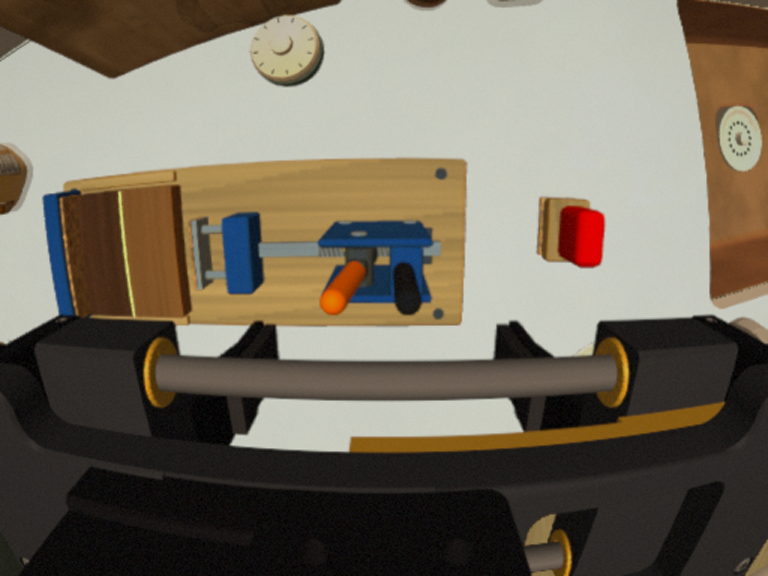

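Tops at (333,301) for the trigger and (409,300) for the post agree with the fit to about 2 mm. Descending around them, then a first squeeze.

Request:
apply_moves(moves=[[0.012,0.005,0.08,0,0,0,1],[0.012,0.005,0.22,0,0,0,1],[0.012,0.005,0.36,0,0,0,1],[0.012,0.005,0.48,0,0,0,1],[0.012,0.005,0.503,0,0,0,1],[0.012,0.005,0.503,0,0,0,1],[0.012,0.005,0.503,0,0,0,0.77]])

```text
time_s: 16.05
tool_pos: [0.4804, -0.1117, 0.1362]
tool_rot: [180.0, -0.1, -11.5]
force: [-0.5, 0.1, 0.9]
grip_width: 0.0838
grasp_force: 0.0
```

Request:
apply_moves(moves=[[0,0,0,0,0,0,0],[0,0,0,0,0,0,0],[0,0,0,0,0,0,0],[0,0,0,0,0,0,0],[0,0,0,0,0,0,0],[0,0,0,0,0,0,0],[0,0,0,0,0,0,0],[0,0,0,0,0,0,0],[0,0,0,0,0,0,0]], grip_force=35)

```text
time_s: 16.95
tool_pos: [0.4805, -0.1097, 0.1359]
tool_rot: [-179.9, -0.1, -11.4]
force: [0.5, 4.2, 5.0]
grip_width: 0.0375
grasp_force: 34.5
```

```bash
python3 f.py
python3 - <<'E'
from h import *
c=cam('wrist'); im=viewer.read_camera('wrist'); np.save('c8.npy',c,allow_pickle=True); cv2.imwrite('pics/w8r.png',im[:,:,::-1])
cv2.imwrite('pics/w8.png',cv2.resize(im[60:260,0:260,::-1],None,fx=3,fy=3,interpolation=2))
E
```

```text
17.15 [ 0.48050146 -0.10971964  0.1358404 ] [-1.79919369e+02 -1.04371480e-01 -1.14161178e+01] [0.09558637 3.93024796 6.25048501] 0.037813562573394646 34.528751000761986
```

View pics/w8.png

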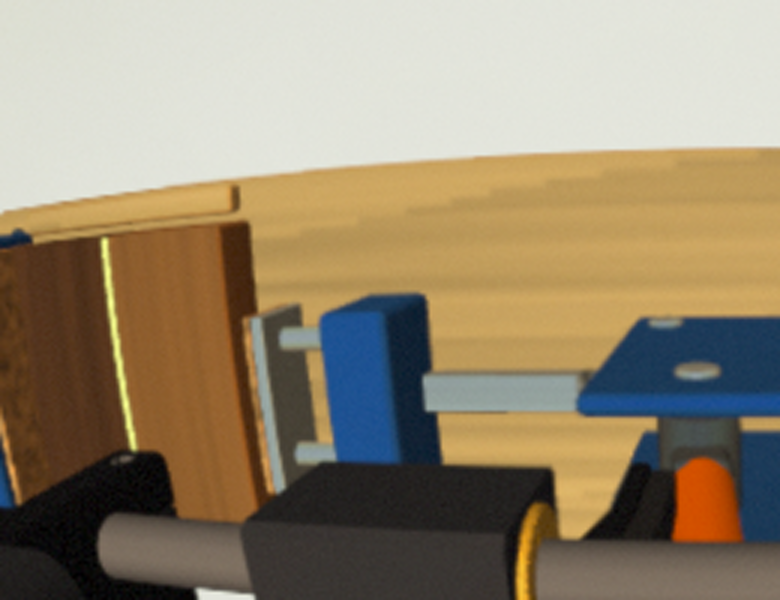

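The squeeze reached the stop (37.8 mm), and the picture shows the jaw at crop (325–430,295–460), with the pad plate at about (250,318), just short of the board edge at (248,222). From here I track the jaw by its blue blob numerically.

```bash
cat > jaw.py <<'E'
from h import *
C=np.array([.506,.0346]); A=np.radians(-11.22)
def cl(p): d=p[:2]-C; return np.array([np.cos(A)*d[0]+np.sin(A)*d[1],-np.sin(A)*d[0]+np.cos(A)*d[1]])
def jaw(im,c):
    h=cv2.cvtColor(im,cv2.COLOR_RGB2HSV); b=((h[...,0]>95)&(h[...,0]<125)&(h[...,1]>140)&(h[...,2]>50)).astype(np.uint8)
    b[:, :25]=0; b[220:]=0; b[:60]=0
    n,l,s,_=cv2.connectedComponentsWithStats(b)
    o=[]
    for i in range(1,n):
        if s[i,4]>400 and s[i,0]<185:
            cols=np.nonzero(l==i); top=cols[0].min(); r=top+12; cc=np.nonzero(l[r]==i)[0]
            o.append((s[i].tolist(),'front/back y at z.06:',cl(atz('wrist',(cc.min(),r),.06,c)).round(4),cl(atz('wrist',(cc.max(),r),.06,c)).round(4)))
    return o
if __name__=='__main__':
    viewer.read_camera('wrist'); c=cam('wrist'); im=viewer.read_camera('wrist'); o=env.get_obs()
    print(o['time_s'],o['tool_pos'].round(4),o['force'].round(1),o['grip_width'],o['grasp_force']); 
    for q in jaw(im,c): print(q)
E
python3 - <<'E'
from jaw import *
im=cv2.imread('pics/w8r.png')[:,:,::-1].copy(); c=np.load('c8.npy',allow_pickle=True).item()
for q in jaw(im,c): print(q)
s=lambda u,v:np.array([(u+.5)/3-.5,(v+.5)/3-.5+60])
print('pad top far',cl(atz('wrist',s(248,318),.051,c)),'board edge',cl(atz('wrist',s(248,223),.04,c)),'cheek',cl(atz('wrist',s(640,318),.115,c)))
c7=np.load('c7.npy',allow_pickle=True).item(); t=lambda u,v:np.array([(u+.5)/1.5-.5,(v+.5)/1.5-.5])
print('before: pad',cl(atz('wrist',t(193,219),.051,c7)),'jaw',cl(atz('wrist',t(222,214),.06,c7)),'board',cl(atz('wrist',t(181,186),.04,c7)))
im=cv2.resize(cv2.imread('pics/w7.png'),(512,384),interpolation=3)[:,:,::-1].copy()
for q in jaw(im,c7): print(q)
E
```

```text
([107, 159, 35, 56, 1374], 'front/back y at z.06:', array([ 0.0258, -0.0138]), array([ 0.0252, -0.0432]))
pad top far [0.02991801 0.01922502] board edge [0.05963713 0.02304451] cheek [ 0.0387894  -0.12036937]
before: pad [0.03091819 0.01034835] jaw [ 0.0348128  -0.01982721] board [0.05870752 0.02507366]
([29, 130, 20, 81, 722], 'front/back y at z.06:', array([0.0471, 0.1706]), array([0.0458, 0.154 ]))
([148, 143, 24, 52, 911], 'front/back y at z.06:', array([ 0.0197, -0.0203]), array([ 0.0191, -0.042 ]))
```

```bash
python3 - <<'E'
from jaw import *
c=np.load('c8.npy',allow_pickle=True).item()
s=lambda u,v:np.array([(u+.5)/3-.5,(v+.5)/3-.5+60])
print('board top edge',cl(atz('wrist',s(220,226),.04,c)),'bottom',cl(atz('wrist',s(249,223),.018,c)),'glue',cl(atz('wrist',s(104,238),.04,c)), 'pad',cl(atz('wrist',s(246,318),.051,c)))
print('cheek far/near top edges',cl(atz('wrist',s(645,318),.115,c)),cl(atz('wrist',s(585,410),.115,c)))
E
python3 jaw.py
```

```text
board top edge [0.05948582 0.03495415] bottom [0.05851457 0.03720753] glue [0.05950456 0.0907958 ] pad [0.0299435  0.02003662]
cheek far/near top edges [ 0.03877771 -0.12143669] [ 0.01861972 -0.10737888]
17.3 [ 0.4805 -0.1097  0.1359] [-0.1  3.7  6.8] 0.03739674150609279 34.5288692554459
([107, 159, 35, 56, 1411], 'front/back y at z.06:', array([ 0.0258, -0.0138]), array([ 0.0252, -0.0412]))
```

Request:
apply_moves(moves=[[0,-0.006,0,0,0,0,0.78],[0,-0.006,0,0,0,0,0.78],[0,-0.006,0,0,0,0,0.78],[0,-0.006,0,0,0,0,0.78],[0,-0.006,0,0,0,0,0.78],[0,-0.006,0,0,0,0,0.78],[0,-0.006,0,0,0,0,0],[0,-0.006,0,0,0,0,0],[0,-0.006,0,0,0,0,0],[0,-0.006,0,0,0,0,0],[0,-0.006,0,0,0,0,0],[0,-0.006,0,0,0,0,0],[0,-0.006,0,0,0,0,0],[0,-0.006,0,0,0,0,0]])

```text
time_s: 18.7
tool_pos: [0.4797, -0.1095, 0.1349]
tool_rot: [-180.0, 0.0, -11.5]
force: [-1.3, 3.4, 3.9]
grip_width: 0.0379
grasp_force: 34.6
```

```bash
python3 jaw.py
```

```text
18.8 [ 0.4796 -0.1095  0.1349] [-0.9  4.3  5. ] 0.03797199009809686 34.65241462457925
([102, 158, 37, 57, 1403], 'front/back y at z.06:', array([ 0.0261, -0.0092]), array([ 0.0255, -0.038 ]))
```

Request:
apply_moves(moves=[[0,-0.006,0,0,0,0,0.9],[0,-0.006,0,0,0,0,0.9],[0,-0.006,0,0,0,0,0.9],[0,-0.006,0,0,0,0,0.9],[0,-0.006,0,0,0,0,0.9],[0,-0.006,0,0,0,0,0.9],[0,-0.006,0,0,0,0,0.9],[0,-0.006,0,0,0,0,0.9],[0,-0.006,0,0,0,0,0],[0,-0.006,0,0,0,0,0],[0,-0.006,0,0,0,0,0],[0,-0.006,0,0,0,0,0],[0,-0.006,0,0,0,0,0],[0,-0.006,0,0,0,0,0],[0,-0.006,0,0,0,0,0],[0,-0.006,0,0,0,0,0],[0,-0.006,0,0,0,0,0],[0,-0.006,0,0,0,0,0]])

```text
time_s: 20.6
tool_pos: [0.48, -0.1095, 0.135]
tool_rot: [179.9, -0.0, -11.5]
force: [-1.7, -2.4, 4.0]
grip_width: 0.0378
grasp_force: 34.5
```

```bash
python3 jaw.py
```

```text
20.7 [ 0.48   -0.1095  0.135 ] [-1.4 -3.3  4.7] 0.03768608019870406 34.47595133911818
([95, 159, 37, 58, 1376], 'front/back y at z.06:', array([ 0.0259, -0.0016]), array([ 0.0252, -0.03  ]))
```

Request:
apply_moves(moves=[[0,0.003,0,0,0,0,0.9],[0,0.003,0,0,0,0,0.9],[0,0.003,0,0,0,0,0.9],[0,0.003,0,0,0,0,0.9],[0,0.003,0,0,0,0,0.9],[0,0.003,0,0,0,0,0.9],[0,0.003,0,0,0,0,0.9],[0,0.003,0,0,0,0,0.9],[0,0.003,0,0,0,0,0],[0,0.003,0,0,0,0,0],[0,0.003,0,0,0,0,0],[0,0.003,0,0,0,0,0],[0,0.003,0,0,0,0,0],[0,0.003,0,0,0,0,0],[0,0.003,0,0,0,0,0],[0,0.003,0,0,0,0,0],[0,0.003,0,0,0,0,0],[0,0.003,0,0,0,0,0]])

```text
time_s: 22.5
tool_pos: [0.4799, -0.1096, 0.1351]
tool_rot: [180.0, -0.0, -11.5]
force: [-0.6, -0.3, 5.2]
grip_width: 0.0376
grasp_force: 35.3
```

```bash
python3 jaw.py
python3 - <<'E'
from jaw import *
im=viewer.read_camera('wrist'); cv2.imwrite('pics/w9r.png',im[:,:,::-1])
for n in('w8r','w9r'):
    g=cv2.imread(f'pics/{n}.png')
    for r in (172,178,184): print(n,r,[tuple(int(v) for v in p) for p in g[r,58:112:2]])
E
```

```text
22.6 [ 0.48   -0.1095  0.1351] [-1.  -0.2  5.1] 0.037698668679507025 35.34754555206746
([91, 159, 35, 61, 1349], 'front/back y at z.06:', array([0.026 , 0.0031]), array([ 0.0252, -0.0279]))
w8r 172 [(45, 95, 145), (46, 98, 149), (46, 96, 146), (45, 94, 142), (49, 96, 146), (49, 98, 150), (50, 99, 153), (48, 98, 149), (48, 99, 149), (32, 80, 139), (18, 43, 76), (29, 51, 83), (79, 144, 195), (136, 150, 151), (163, 168, 156), (64, 80, 85), (54, 65, 71), (72, 78, 83), (160, 157, 145), (164, 160, 149), (164, 161, 149), (163, 159, 147), (164, 159, 148), (165, 161, 147), (147, 131, 107), (148, 84, 32), (146, 82, 30)]
w8r 178 [(43, 95, 147), (44, 94, 145), (47, 97, 149), (45, 95, 145), (46, 93, 143), (47, 96, 149), (47, 99, 152), (47, 97, 149), (47, 99, 150), (41, 93, 152), (13, 45, 80), (19, 39, 72), (68, 127, 174), (87, 122, 148), (161, 165, 151), (108, 127, 129), (54, 68, 72), (53, 64, 70), (54, 66, 73), (52, 67, 72), (52, 64, 70), (54, 67, 73), (78, 130, 157), (89, 151, 186), (92, 148, 181), (140, 88, 49), (147, 81, 27)]
w8r 184 [(49, 99, 148), (47, 96, 146), (47, 97, 148), (43, 97, 146)
[... 905 characters left out ...]
), (160, 165, 151), (102, 120, 124), (54, 66, 71), (55, 66, 71), (52, 65, 71), (55, 66, 71), (53, 66, 71), (56, 67, 73), (70, 98, 114), (138, 88, 55), (147, 83, 30), (148, 82, 29), (146, 81, 28), (146, 81, 27), (145, 81, 26), (146, 81, 29), (146, 82, 28), (146, 83, 31), (129, 77, 30)]
w9r 184 [(48, 97, 148), (44, 95, 144), (47, 98, 150), (44, 94, 144), (45, 95, 143), (45, 97, 149), (50, 104, 156), (76, 133, 181), (151, 160, 148), (152, 160, 150), (55, 69, 74), (51, 62, 69), (53, 63, 71), (51, 65, 69), (55, 65, 72), (54, 64, 71), (55, 72, 84), (111, 111, 108), (145, 82, 33), (144, 81, 23), (144, 81, 27), (144, 80, 26), (146, 81, 31), (146, 82, 32), (143, 79, 28), (145, 80, 29), (138, 80, 30)]
```

Run:
```python
from jaw import *
c=cam('wrist'); c8=np.load('c8.npy',allow_pickle=True).item()
for n,k,cc in(('w8r',82,c8),('w9r',70,c)):
    g=cv2.imread(f'pics/{n}.png').astype(int)
    print(n,'pad',cl(atz('wrist',(k,169),.051,cc)))
    for r in (150,165,180):
        L=g[r,20:60]; i=20+np.argmax(L[:,1]+L[:,2]-L[:,0]); print(r,i,'glue y',cl(atz('wrist',(i,r),.04,cc)))
    for r in (168,172,176,180):
        L=g[r,50:160]; print(r,'darkback->blue cols',50+np.nonzero((L[:,0]>100)&(L[:,2]<60))[0][[0,-1]])
```

```text
w8r pad [0.02668081 0.02009379]
150 35 glue y [0.04753629 0.09144669]
165 37 glue y [0.03098518 0.0910575 ]
180 39 glue y [0.01421707 0.09121076]
168 darkback->blue cols [107 127]
172 darkback->blue cols [107 127]
176 darkback->blue cols [108 128]
180 darkback->blue cols [108 128]
w9r pad [0.02687646 0.03423252]
150 34 glue y [0.04739255 0.09175792]
165 36 glue y [0.0308781  0.09141934]
180 38 glue y [0.01414557 0.09162584]
168 darkback->blue cols [ 91 110]
172 darkback->blue cols [ 91 110]
176 darkback->blue cols [ 92 111]
180 darkback->blue cols [ 92 111]
```

Request:
apply_moves(moves=[[0,0,0,0,0,0,0.9],[0,0,0,0,0,0,0.9],[0,0,0,0,0,0,0.9],[0,0,0,0,0,0,0.9],[0,0,0,0,0,0,0.9],[0,0,0,0,0,0,0.9],[0,0,0,0,0,0,0.9],[0,0,0,0,0,0,0.9],[0,0,0,0,0,0,0],[0,0,0,0,0,0,0],[0,0,0,0,0,0,0],[0,0,0,0,0,0,0],[0,0,0,0,0,0,0],[0,0,0,0,0,0,0],[0,0,0,0,0,0,0],[0,0,0,0,0,0,0],[0,0,0,0,0,0,0],[0,0,0,0,0,0,0]])

```text
time_s: 24.45
tool_pos: [0.4799, -0.1095, 0.1351]
tool_rot: [180.0, -0.0, -11.5]
force: [-0.9, 0.8, 5.0]
grip_width: 0.0376
grasp_force: 34.6
```

```bash
python3 jaw.py
cat > m.py <<'E'
from jaw import *
c=cam('wrist'); im=viewer.read_camera('wrist'); cv2.imwrite('pics/last.png',im[:,:,::-1]); g=im[:,:,::-1].astype(int)
for r in (150,165,180):
    L=g[r,20:60]; i=20+np.argmax(L[:,1]+L[:,2]-L[:,0]); print(r,i,'glue y',cl(atz('wrist',(i,r),.04,c)))
for r in (172,178,184):
    print(r,[(k,*(int(v) for v in g[r,k])) for k in range(56,98,1) if g[r,k,0]>55 or g[r,k,2]<100][:32:2], 'blue',50+np.nonzero((g[r,50:160,0]>100)&(g[r,50:160,2]<60))[0][[0,-1]])
E
python3 m.py
```

```text
24.55 [ 0.4799 -0.1096  0.1351] [-1.7  0.9  4.9] 0.037726970350342455 34.5917505165562
([85, 159, 36, 61, 1413], 'front/back y at z.06:', array([0.0261, 0.0099]), array([ 0.0254, -0.0176]))
150 32 glue y [0.04754594 0.09497891]
165 34 glue y [0.03095785 0.09464932]
180 36 glue y [0.01415145 0.09487569]
172 [(67, 77, 140, 192), (69, 116, 137, 147), (71, 158, 163, 151), (73, 72, 86, 91), (75, 53, 63, 69), (77, 61, 71, 77), (79, 155, 155, 144), (81, 160, 160, 146), (83, 159, 158, 145), (85, 138, 88, 46), (87, 146, 82, 30), (89, 146, 82, 26), (91, 143, 80, 27), (93, 147, 81, 33), (95, 146, 81, 33), (97, 145, 82, 32)] blue [ 85 104]
178 [(67, 56, 111, 163), (69, 80, 123, 168), (71, 160, 165, 150), (73, 119, 134, 132), (75, 52, 65, 70), (77, 51, 64, 69), (79, 53, 66, 71), (81, 51, 64, 69), (83, 53, 65, 70), (85, 97, 72, 53), (87, 147, 84, 31), (89, 148, 82, 29), (91, 147, 84, 33), (93, 143, 80, 25), (95, 146, 80, 30), (97, 147, 82, 32)] blue [ 86 104]
184 [(68, 56, 112, 165), (70, 79, 123, 170), (72, 156, 163, 149), (74, 110, 132, 136), (76, 50, 64, 69), (78, 50, 64, 70), (80, 53, 64, 71), (82, 54, 64, 70), (84, 50, 63, 69), (86, 112, 73, 48), (88, 143, 80, 26), (90, 145, 83, 33), (92, 146, 82, 33), (94, 145, 83, 31), (96, 144, 81, 30)] blue [ 86 105]
```

Request:
apply_moves(moves=[[0,0,0,0,0,0,0.9],[0,0,0,0,0,0,0.9],[0,0,0,0,0,0,0.9],[0,0,0,0,0,0,0.9],[0,0,0,0,0,0,0.9],[0,0,0,0,0,0,0.9],[0,0,0,0,0,0,0.9],[0,0,0,0,0,0,0.9],[0,0,0,0,0,0,0.49],[0,0,0,0,0,0,0.49],[0,0,0,0,0,0,0.49],[0,0,0,0,0,0,0.49],[0,0,0,0,0,0,0.49],[0,0,0,0,0,0,0.49],[0,0,0,0,0,0,0.49],[0,0,0,0,0,0,0.49],[0,0,0,0,0,0,0.49],[0,0,0,0,0,0,0.49]])

```text
time_s: 26.4
tool_pos: [0.4804, -0.1072, 0.1352]
tool_rot: [-179.9, -0.0, -11.4]
force: [-0.2, 5.1, 2.5]
grip_width: 0.0428
grasp_force: 10.5
```

```bash
python3 jaw.py; python3 m.py
```

```text
26.5 [ 0.4804 -0.1072  0.1352] [0.6 6.1 2.4] 0.04308300886869234 10.618543242453597
([87, 159, 35, 59, 1291], 'front/back y at z.06:', array([0.0257, 0.0094]), array([ 0.0251, -0.0158]))
150 34 glue y [0.04692554 0.09512793]
165 36 glue y [0.03036644 0.0947595 ]
180 38 glue y [0.01358753 0.09493864]
172 [(69, 67, 130, 182), (71, 105, 139, 175), (73, 160, 165, 152), (75, 96, 113, 119), (77, 49, 61, 67), (79, 53, 64, 69), (81, 153, 152, 141), (83, 162, 159, 147), (85, 160, 158, 146), (87, 137, 102, 74), (89, 146, 82, 29), (91, 145, 82, 28), (93, 145, 79, 26), (95, 143, 78, 29), (97, 144, 81, 31)] blue [ 88 106]
178 [(70, 77, 139, 189), (72, 98, 123, 137), (74, 160, 165, 152), (76, 71, 84, 88), (78, 52, 63, 68), (80, 52, 65, 70), (82, 53, 65, 70), (84, 54, 66, 71), (86, 55, 66, 70), (88, 122, 78, 41), (90, 147, 82, 29), (92, 146, 82, 29), (94, 146, 82, 31), (96, 143, 80, 27)] blue [ 88 107]
184 [(71, 74, 135, 185), (73, 133, 147, 150), (75, 161, 166, 153), (77, 71, 86, 90), (79, 53, 66, 69), (81, 53, 64, 71), (83, 53, 65, 70), (85, 49, 62, 68), (87, 55, 66, 68), (89, 129, 78, 36), (91, 145, 82, 31), (93, 144, 80, 29), (95, 146, 80, 30), (97, 144, 80, 28)] blue [ 89 108]
```

Request:
apply_moves(moves=[[0,0,0,0,0,0,0.45],[0,0,0,0,0,0,0.4],[0,0,0,0,0,0,0],[0,0,0,0,0,0,0],[0,0,0,0,0,0,0],[0,0,0,0,0,0,0]])

```text
time_s: 27.15
tool_pos: [0.48, -0.1096, 0.1351]
tool_rot: [180.0, -0.0, -11.5]
force: [-0.5, 2.4, 5.7]
grip_width: 0.0379
grasp_force: 34.8
```

```bash
python3 jaw.py; python3 m.py
```

```text
27.25 [ 0.48   -0.1096  0.1351] [-0.7  2.3  5.2] 0.037829407527878146 34.81527328491211
([82, 159, 35, 61, 1364], 'front/back y at z.06:', array([0.0262, 0.0122]), array([ 0.0255, -0.0166]))
150 32 glue y [0.0476049  0.09493588]
165 34 glue y [0.03101888 0.09460434]
180 36 glue y [0.01421481 0.09482867]
172 [(67, 79, 142, 191), (69, 118, 139, 147), (71, 161, 166, 153), (73, 71, 86, 90), (75, 52, 61, 67), (77, 62, 71, 76), (79, 155, 155, 141), (81, 157, 157, 143), (83, 141, 90, 49), (85, 146, 82, 29), (87, 145, 81, 25), (89, 147, 84, 30), (91, 147, 82, 30), (93, 145, 81, 32), (95, 143, 77, 25), (97, 146, 81, 28)] blue [ 83 102]
178 [(67, 58, 117, 166), (69, 82, 125, 163), (71, 159, 162, 149), (73, 116, 132, 132), (75, 54, 65, 70), (77, 53, 66, 71), (79, 53, 66, 72), (81, 47, 62, 67), (83, 103, 75, 51), (85, 146, 83, 30), (87, 149, 84, 34), (89, 145, 82, 31), (91, 145, 82, 31), (93, 147, 82, 32), (95, 145, 82, 30), (97, 145, 80, 26)] blue [ 83 102]
184 [(69, 75, 135, 186), (71, 142, 152, 149), (73, 154, 163, 152), (75, 61, 75, 82), (77, 51, 63, 68), (79, 53, 64, 69), (81, 54, 66, 72), (83, 69, 69, 66), (85, 140, 80, 30), (87, 145, 83, 31), (89, 143, 79, 26), (91, 145, 81, 29), (93, 145, 81, 29), (95, 144, 79, 27), (97, 145, 82, 31)] blue [ 84 103]
```

```bash
python3 -c "
from cell import env
print(env.sign_off())"
```

```text
the job is handed in; nothing more can be done
None
```

I handed the job in at about 27 s, but `sign_off` gave no verdict: the glue line was rubbed end to end at roughly 3–5 N, the block stands upright clear of the clamp, the board is against the fence with the pad pushed back about 8 mm by camera estimate (±2 mm), and the trigger is still held fully squeezed.

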